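# Load a chip carrier, pin the bonding jig and hold it shut

### The arm

A 7-joint arm with a two-finger parallel gripper is mounted at the origin on a cart in front of the work surface, level with it; the furniture and walls round the work are solid. World frame = base frame: x ahead of the robot, y to its left, z up, the work surface at z = 0. Lengths are in m, angles in rad, forces in N, time in s.
With the tool pointing down it reaches from about 0.4 to 0.875 m from the base axis. Payload 19.3 kg.
Tool frame: the origin (TCP) lies on the centre line of the jaws, within the pads' length; the fingertips stand 25 mm ahead of it and the grasp point (between the pads) lies 6 mm ahead of it; z points along the fingers, y is the line along which they close (so a half turn about z gives the same grasp; the last joint's range is limited). The gripper opens to 85 mm and grips with 20 to 120 N. Pads are 22 mm wide; open, the fingers measure 114 mm over their backs; the gripper's body (76 mm by 85 mm) begins 54 mm behind the grasp point. The pads swing forward as they close: fully open they stand 13 mm farther back than shut.
Start: joints at [-1.183, 0.521, -0.036, 1.599, 0.021, 1.021, -0.113], TCP at [0.276, 0.561, 0.256] pointing down, gripper open.
Joint ranges: [-2.91, 2.91], [-0.3, 2.13], [-1.5, 1.42], [0.17, 2.43], [-1.26, 4.41], [0.16, 1.93], [-2.52, 2.52]. Speed limits (rad/s): [1.89, 1.89, 2.39, 2.39, 3.01, 3.01, 3.01].

### API

Orientations are given as a 3x3 rotation matrix whose columns are the frame's x, y, z axes.
In Python, from rig import manip, kin, get_image, calibration, recognise, cut_out gives the robot as it stands. The module is installed in compiled form; this text tells all that it offers. Calls block until the motion is done:
- manip.goto(position, orientation): joint-space move of the TCP to a pose.
- manip.line_to(position, v=0.15, rotation=None, threshold=None): straight line of the TCP; rotation=None keeps the orientation; v is the mean speed in m/s. With threshold (N) it stops when the force on the tool has changed by that much, and returns True; else False.
- manip.movej(angles): joint-space move.
- manip.gripper_to(opening, grasp_force=None): finger opening in m; grasp_force is the grip in N (None keeps the last); returns when the fingers have stopped.
- manip.pause(seconds).
- kin.solve_ik(position, orientation): joint angles nearest the present ones, or None.
- manip.read_state(): the state.
- get_image(name): name is "side" or "top"; returns the picture (480x640x3 uint8, red, green, blue); there is no depth.
- calibration(name): a dict with "fx", "fy", "cx", "cy" (pixels), "distortion" ([k1, k2, p1, p2, k3] as OpenCV has them; the pictures are not rectified), "T" (4x4, takes a point from camera to world coordinates). Camera axes: x right, y down, z forward; pixel columns grow to the right and rows downward; lengths in m; the calibration is good to about 2 mm. A picture is of the moment at which its call begins. calibration takes no time and is no camera call.
A pose or a line that the arm cannot do raises manip.PlanningError and nothing moves.
- manip.finish_job(): hands the job in; it is judged then, once.
Trained networks look in the newest picture that a camera, given by its name, has taken for a name from the list of things; names that differ only in an ending like _2 or _b are one class to them, and where a whole thing is asked for, a point or a joint stands for the part that bears it (a point fixed in the world has none). Each returns a list of dicts, best first, with "p" (0 to 1); they miss things now and then, are a little off and sometimes report something else, mostly with a low value. They report only what shows in the picture. A call takes as long as a camera call. They do not tell look-alikes from the thing itself.
- recognise(target, camera): "position" ([x, y, z] in m, in world coordinates, good to about 4 mm: the middle of the surface that is visible of it).
- cut_out(target, camera): "mask" (480x640 bool, what is visible of it).
The state is a dict: "time": time; "joints": joint angles; "dq": joint speeds; "joint_efforts": joint torques, N m; "position": TCP position; "tcp_rot": TCP orientation; "ft_force": force on the tool from outside, world axes, zero at the start; "ft_torque": the same for the moment, N m; "grip_width": finger opening in m; "finger_force": force on a finger pad.
Only numpy, scipy, OpenCV 4.12 (cv2) and the standard library are available. Lean on these libraries where they do the work, as an engineer would, in place of code of your own. Each camera call takes 0.05 s, during which the arm holds its last target. There are 200 camera calls.

### The job

Bond the next flow chip in the clamshell jig: slide the white chip carrier fully home into the open jig's slot by its pull tab, swing the lid down over it, then take the pin with the collar (not the plain dowel) out of the pin block and push it down through the hole in the lid into the hole below. Its collar must press the lid completely shut against the rubber pad inside; the pad springs back, so finish while still gripping the pin and pressing down, and leave the bottle, timer and dishes round the work where they stand.

Things in the scene. Friction and masses are not known exactly. Their poses are not given: they have to be found in the camera images.
- slot_home (a point): fixed to the base of the fixed grey aluminium clamshell jig: where carrier_tab lies, with the same axes, when the carrier is fully home. Jig axes: z up, +x from its front (pin hole) to its hinge at the back, +y out of the slot's mouth (jig's left). 33 mm above the bench, 64 mm in +y of the jig's middle. The base reaches from x -69 to +60 and y -44 to +44 mm about that middle
- slot_mouth (a point): centre of the slot's mouth on its floor, 12 mm above the bench, 32 mm in +y of the jig's middle, axes as slot_home's. Slot along y: 52.4 mm wide, 8 mm high under lips overhanging each long edge by 5 mm (lip top 24 mm above the bench), end stop 70 mm in -y of here. Walls flare over the 12 mm outside this point, lip ends bend up slightly, the floor lies open to 12 mm in +y of here
- carrier_tab (a point): centre of the pull tab of the loose white chip carrier (90 g, varies): slab 50 x 116 x 6 mm (x, y, z up), glass chip on top 2 mm high. Tab: upright fin 10 mm thick in x, 26 long in y, 30 high above the slab, 36 above its underside. This point is 21 mm above the underside, 15 below the tab's top, 14 from the slab's +y end, 102 from its -y end, which enters the slot first; slab spans x +-25
- lid (a joint): lid angle, rad: 0 shut, 1.7 to 1.95 (leaning back past upright) at the start. Hinge line along the jig's y, 50 mm in +x of its middle, 28 mm above the bench. Lid: plate 8 mm thick, 76 mm wide, reaching 117 mm from the hinge. Damped: pushed forward past upright (below 1.4) it sinks by its own weight in about 3 s and comes to rest about 0.08 rad open on the pad
- lid_back (a point): point on the lid's outer face, 60 mm from the hinge line, mid-width; its z axis points out of that face (up when shut), its x axis from the free edge to the hinge. Moves with the lid
- lid_hole (a point): mouth of the pin hole in the lid's outer face, 102 mm from the hinge line, mid-width in the 34 mm wide front tongue; 12 mm diameter, 8 mm deep, chamfered; axes as lid_back's; 34 mm above the bench when shut. Moves with the lid. The lid's spring-backed rubber pad (under its middle) takes 3 to 6 N down here to shut fully, and springs back when let go
- base_hole (a point): mouth of the 12 mm hole in the jig's base, under the lid's hole when that is shut: 26 mm above the bench, 26 mm deep, 52 mm in -x of the jig's middle (axes as slot_home's)
- pin_grip (a point): centre of the knob of the collared steel pin (60 g, varies), upright in one of the two bores of the fixed grey pin block (44 x 94 x 36 mm, bores 52 apart). Tip up: shank 10 mm diameter, 30 long, tapered tip; collar 26 diameter, 6 thick, resting on the block; round knob 17 diameter, 32 high. This point: on the axis, 52 mm above the tip, 16 above the collar's top, 16 below the pin's top; z along the pin, up
- pin_tip (a point): the tip of the collared pin, on its axis
- dowel: a plain straight steel dowel, 10 mm diameter, 74 mm long, with no collar, in the block's other bore: not needed; its top stands 76 mm above the bench, so carry the pin higher; origin at its lower end
- media: bystander: the small round reagent bottle with orange cap that stands nearer the robot (a second one stands at the back), 46 x 46 x 105 mm, origin under its centre
- timer: bystander: white bench timer, 60 x 64 x 18 mm, origin under its centre
- dish_d1: bystander: lower of two stacked culture dishes, 58 mm diameter, 14 mm high, origin under its centre
Mind the look-alikes: they are no part of the job. What is shaped like the part that bears carrier_tab but yellow is not meant.

How it is judged:
On the way, in this order (a step that is already met when the one before it is completed fails the run):
1. the carrier is fully home in the slot while the lid is still open (y of carrier_tab in the frame of slot_home between -0.004 and 0.004 m and x of carrier_tab in the frame of slot_home between -0.004 and 0.004 m and z of carrier_tab in the frame of slot_home between -0.004 and 0.004 m and value of joint lid above 0.6 rad), for 0.2 s.
2. the lid lies down on the loaded carrier (y of carrier_tab in the frame of slot_home between -0.004 and 0.004 m and x of carrier_tab in the frame of slot_home between -0.004 and 0.004 m and z of carrier_tab in the frame of slot_home between -0.004 and 0.004 m and value of joint lid below 0.15 rad), for 0.2 s.
3. the collared pin has gone through the lid into the base (all of step 2 and z of pin_tip in the frame of base_hole below -0.006 m and x of pin_tip in the frame of base_hole between -0.003 and 0.003 m and y of pin_tip in the frame of base_hole between -0.003 and 0.003 m), for 0.1 s.
At the end, for the whole second after the job is handed in: carrier within 4 mm of home; lid shut within 0.015 rad; collared pin in both holes, tip at least 19 mm below the base hole's mouth (22 when seated), within 3 mm of its axis and 0.1 rad of upright; gripper still on the pin and collar pressing the lid, each with over 2 N (y of carrier_tab in the frame of slot_home between -0.004 and 0.004 m and x of carrier_tab in the frame of slot_home between -0.004 and 0.004 m and z of carrier_tab in the frame of slot_home between -0.004 and 0.004 m and value of joint lid below 0.015 rad and z of pin_tip in the frame of base_hole below -0.019 m and x of pin_tip in the frame of base_hole between -0.003 and 0.003 m and y of pin_tip in the frame of base_hole between -0.003 and 0.003 m and angle between the z axis of pin_tip and the z axis of base_hole, either way round below 0.1 rad and contact force between pin and lid above 2 N and contact force between the fingers and pin above 2 N); the arm keeps its last pose, push and grip.
It fails at once if the bottle, the timer or the dishes are shifted by more than 30 mm (distance of any of media, timer, dish_d1 from where it was at the start of the episode above 0.03 m).
It also fails if it takes over 72 s, if anything falls off the work surface, if the arm or the gripper's body presses on something with over 40 N, if the wrist force passes 120 N, or if a joint passes its speed limit or range.

## Working session

There is one attempt and no reset: what is moved stays moved. The work goes in short steps, each a Python script; the robot and the scene stay as the last script left them, time stands still between calls to the robot, and variables do not carry over. Pictures are saved under pics/ and viewed, at most 10 in all, crops included, and the job is handed in when it is done.

```bash
mkdir -p pics
python3 - <<'E'
from rig import *
import cv2,numpy as np
for c in("side","top"):
    im=get_image(c); cv2.imwrite(f"pics/{c}0.png",im[:,:,::-1])
    k=calibration(c); print(c,{a:np.round(b,4).tolist() for a,b in k.items()})
    for t in["carrier_tab","lid","lid_back","lid_hole","base_hole","slot_home","slot_mouth","pin_grip","pin_tip","dowel","media","timer","dish_d1"]:
        try: print(t,[(np.round(d["position"],3).tolist(),round(d["p"],2)) for d in recognise(t,c)][:4])
        except Exception as e: print(t,e)
print(manip.read_state()["time"])
E
```

```text
side {'fx': 509.9537, 'fy': 509.9537, 'cx': 321.4455, 'cy': 237.5974, 'distortion': [-0.0505, 0.0, 0.0, 0.0, 0.0], 'T': [[0.9611, -0.1796, 0.2099, 0.2882], [-0.2762, -0.6103, 0.7424, -0.7941], [-0.0053, -0.7715, -0.6362, 0.7785], [0.0, 0.0, 0.0, 1.0]]}
carrier_tab [([0.353, 0.323, 0.004], 0.97), ([0.476, 0.327, 0.008], 0.88), ([0.504, -0.195, 0.055], 0.44), ([0.588, 0.031, 0.085], 0.15)]
lid [([0.586, 0.032, 0.086], 0.79)]
lid_back [([0.584, 0.032, 0.089], 0.68)]
lid_hole [([0.581, 0.032, 0.087], 0.75)]
base_hole [([0.539, 0.041, 0.025], 0.8)]
slot_home [([0.538, 0.041, 0.028], 0.83)]
slot_mouth [([0.537, 0.038, 0.022], 0.65)]
pin_grip [([0.511, -0.195, 0.057], 0.63)]
pin_tip []
dowel [([0.525, -0.144, 0.052], 0.51), ([0.541, 0.039, 0.026], 0.43)]
media [([0.701, 0.238, 0.057], 0.82)]
timer [([0.697, 0.131, 0.023], 0.89), ([0.587, 0.033, 0.088], 0.55)]
dish_d1 [([0.492, -0.321, 0.01], 0.72)]
top {'fx': 545.8535, 'fy': 545.8535, 'cx': 316.52, 'cy': 243.757, 'distortion': [0.053, 0.0, 0.0, 0.0, 0.0], 'T': [[0.0195, -0.9841, 0.1766, 0.3148], [-0.9998, -0.0197, 0.0011, 0.0301], [0.0024, -0.1766, -0.9843, 1.3316], [0.0, 0.0, 0.0, 1.0]]}
carrier_tab [([0.482, 0.334, 0.01], 0.88), ([0.354, 0.333, 0.006], 0.68)]
lid [([0.59, 0.046, 0.082], 0.75)]
lid_back [([0.59, 0.045, 0.09], 0.67)]
lid_hole [([0.591, 0.045, 0.084], 0.8), ([0.54, 0.057, 0.026], 0.43)]
base_hole [([0.541, 0.058, 0.023], 0.66)]
slot_home [([0.535, 0.054, 0.026], 0.61), ([0.483, 0.335, 0.009], 0.36)]
slot_mouth [([0.542, 0.056, 0.023], 0.82)]
pin_grip [([0.505, -0.187, 0.056], 0.46)]
pin_tip [([0.502, -0.183, 0.057], 0.68)]
dowel [([0.539, 0.054, 0.024], 0.67)]
media [([0.704, 0.246, 0.074], 0.65)]
timer [([0.7, 0.138, 0.014], 0.68)]
dish_d1 [([0.59, 0.045, 0.083], 0.44)]
1.4
```

View pics/side0.png

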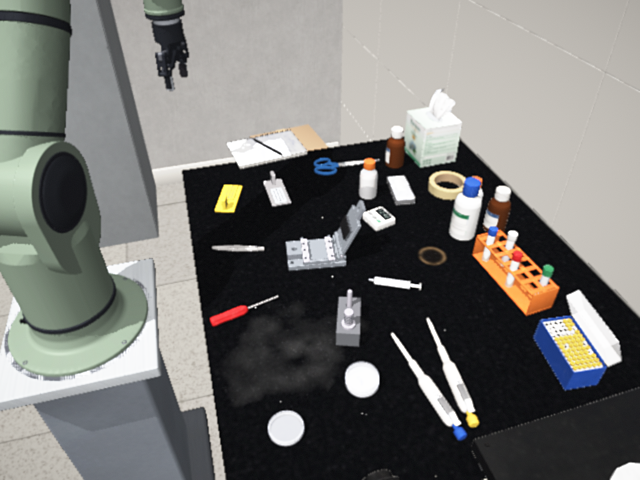

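View pics/top0.png

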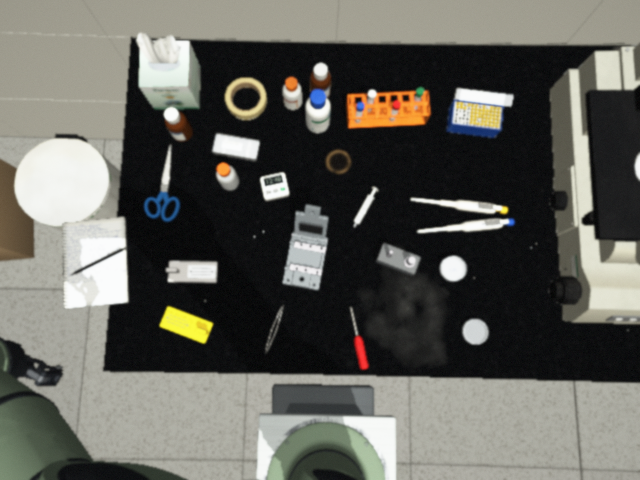

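Side view: the white carrier is at (277,190) with its tab up near (270,180). The yellow look-alike is at (229,198), the jig with its open lid at (320,245), the pin block at (348,322), the media bottle at (368,178) and the timer at (379,217). The top view agrees: carrier (192,271), yellow (187,324), jig (306,250), block (399,258). The white one fits the description. I'll confirm it and the pin in enlarged crops.

Run:
```python
import cv2,numpy as np
def comp(f,items,out):
    im=cv2.imread(f);C=np.zeros((600,800,3),np.uint8)
    for (x0,y0,w,h,s,X,Y) in items:
        c=cv2.resize(im[y0:y0+h,x0:x0+w],None,fx=s,fy=s,interpolation=cv2.INTER_CUBIC)
        for i in range(0,w,10):
            cv2.line(c,(i*s,0),(i*s,6),(0,255,255),1); cv2.putText(c,str(x0+i),(i*s,16),0,.33,(0,255,255),1)
        for j in range(10,h,10):
            cv2.line(c,(0,j*s),(6,j*s),(0,255,255),1); cv2.putText(c,str(y0+j),(8,j*s+4),0,.33,(0,255,255),1)
        C[Y:Y+h*s,X:X+w*s]=c
    cv2.imwrite(out,C)
comp("pics/top0.png",[(275,200,60,100,6,0,0),(160,250,70,40,6,370,0),(370,235,60,50,6,370,250)],"pics/topc.png")
comp("pics/side0.png",[(280,195,95,80,5,0,0),(330,280,36,70,8,500,0),(255,165,45,45,4,0,410)],"pics/sidec.png")
```

```text
(no output)
```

View pics/topc.png

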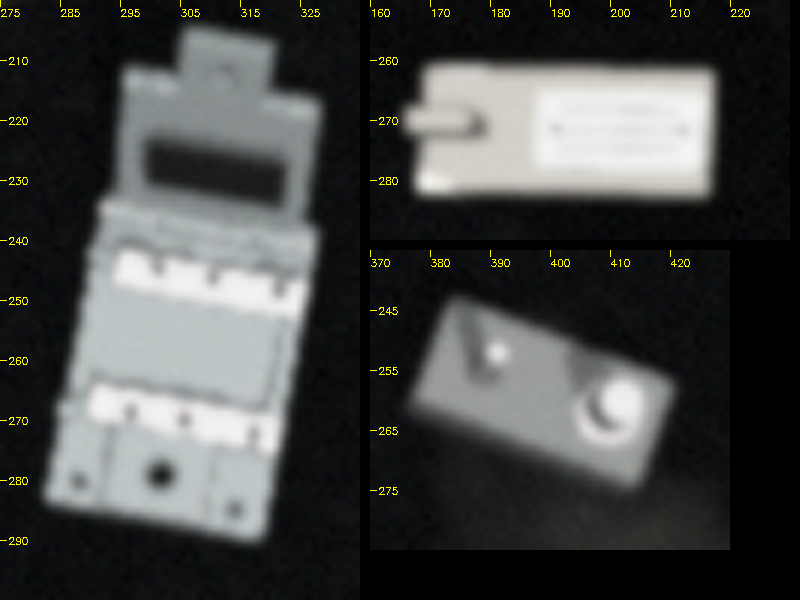

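View pics/sidec.png

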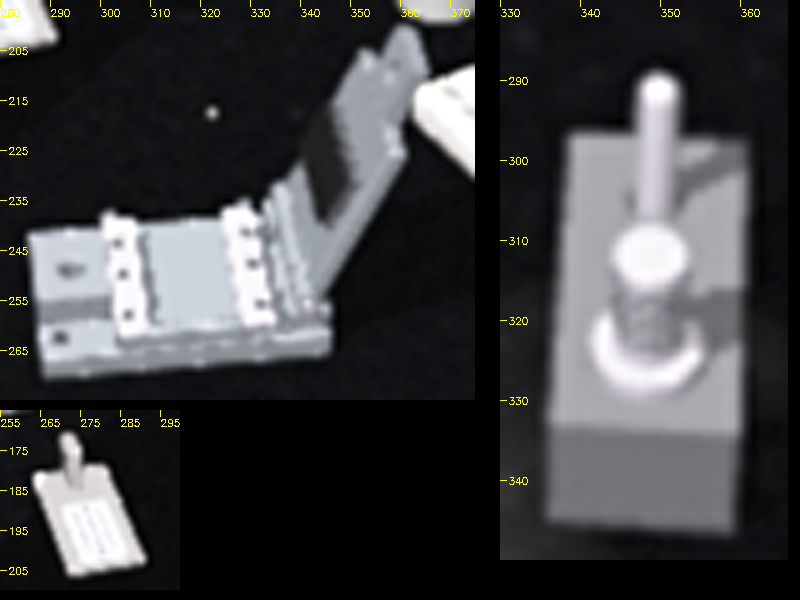

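Confirmed. In the top crop the white carrier's tab points left (+y) at (173,270), and the yellow part is a look-alike that I'll leave alone. The block's right bore holds the knob with its collar (knob top at (412,260)), and the left one at (391,252) is the plain dowel. The base hole is at (301,279). Next I fit the poses.

```bash
cat > h.py <<'E'
from rig import manip, kin, get_image, calibration, recognise, cut_out
import numpy as np, cv2
from scipy.optimize import least_squares
def proj(P,c):
    k=calibration(c);T=np.linalg.inv(k["T"]);K=np.array([[k["fx"],0,k["cx"]],[0,k["fy"],k["cy"]],[0,0,1]])
    return cv2.projectPoints(np.float64(P).reshape(-1,3),cv2.Rodrigues(T[:3,:3])[0],T[:3,3],K,np.array(k["distortion"]))[0][:,0]
def pix2w(uv,c,z):
    k=calibration(c);K=np.array([[k["fx"],0,k["cx"]],[0,k["fy"],k["cy"]],[0,0,1]])
    n=cv2.undistortPoints(np.float64(uv).reshape(-1,1,2),K,np.array(k["distortion"]))[:,0]
    d=np.c_[n,np.ones(len(n))]@np.array(k["T"])[:3,:3].T;o=np.array(k["T"])[:3,3]
    return o+d*((np.asarray(z)-o[2])/d[:,2])[:,None]
def W(p,L):
    L=np.atleast_2d(L);c,s=np.cos(p[2]),np.sin(p[2])
    return np.c_[p[0]+c*L[:,0]-s*L[:,1],p[1]+s*L[:,0]+c*L[:,1],L[:,2]]
def fit(x0,obs):
    f=lambda p:np.concatenate([(proj(W(p,[l]),c)[0]-uv)*w for c,l,uv,w in obs])
    r=least_squares(f,x0,loss="soft_l1");return r.x,f(r.x).reshape(-1,2)
def R(yaw):  # tool down, tool y closes along heading yaw
    y=np.array([np.cos(yaw),np.sin(yaw),0]);z=np.array([0,0,-1.]);return np.c_[np.cross(y,z),y,z]
E
python3 - <<'E'
from h import *
np.set_printoptions(precision=4,suppress=True)
m=1e-3
t=[("top",(-52*m,0,.026),(301.2,278.7),3),("top",(-69*m,44*m,.013),(281.8,283.3),1),("top",(-69*m,-44*m,.013),(318.3,290.1),1)]
s=[("side",(-52*m,0,.026),(293.6,248.6),3),("side",(-69*m,44*m,.026),(285.1,240.9),1),("side",(-69*m,-44*m,0),(288.5,270.2),1),("side",(60*m,-44*m,0),(345.5,265),1)]
for n,o in(("top",t),("side",s),("both",t+s)):
    p,r=fit([.54,.05,-.15],o);print("jig",n,p);print(r.ravel())
c=[("top",(-.025,.014,.006),(167.5,281.7),1),("top",(.025,.014,.006),(168.8,260.4),1),("top",(.025,-.102,.006),(216.8,261.2),1),("top",(-.025,-.102,.006),(216.2,282.4),1)]
p,r=fit([.48,.37,0],c);print("car",p,r.ravel(),"tabtop px",proj(W(p,[(0,.013,.036),(0,-.013,.036)]),"top").ravel(),proj(W(p,[(0,0,.036)]),"side"))
print("pin",pix2w([(411.8,259.6)],"top",[.074]),pix2w([(348.4,310.9)],"side",[.074]),"dowel",pix2w([(390.8,251.6)],"top",[.076]))
E
```

```text
jig top [ 0.5142  0.0582 -0.1621]
[ 0.002   0.2598  0.3738 -0.2945 -0.3804 -0.5336]
jig side [ 0.5168  0.0571 -0.1377]
[ 0.1453  0.0211 -0.6233 -3.8123 -0.0079  0.7622  0.0903  0.1783]
jig both [ 0.5159  0.0584 -0.1432]
[ 1.0679 -1.5754  0.7978 -0.5432  0.1583 -1.4588 -1.5266 -1.0337 -1.0579
 -4.1799 -0.6818  0.3684 -0.5705  0.0051]
car [0.478  0.3767 0.0056] [ 0.2355 -0.3726  0.2406  0.5221 -0.0651  0.3557 -0.4375 -0.4774] tabtop px [165.4695 269.4914 176.4711 269.6312] [[270.9234 172.7947]]
pin [[ 0.5075 -0.1908  0.074 ]] [[ 0.5096 -0.1909  0.074 ]] dowel [[ 0.525  -0.1419  0.076 ]]
```

Run:
```python
from h import *
np.set_printoptions(precision=4,suppress=True)
c=(.478,.3767,.0056); j=(.5148,.0582,-.162)
S=[]
for a in(0,np.pi):
    q=kin.solve_ik([c[0],c[1],.12],R(c[2]+a)); q2=kin.solve_ik([.55,.25,.06],R(j[2]+a)); print(a,q,q2); S.append(9 if q is None or q2 is None else abs(q[6])+abs(q2[6]))
a=[0,np.pi][int(np.argmin(S))];print("half",a)
manip.gripper_to(.045,60)
manip.goto([c[0],c[1],.12],R(c[2]+a))
manip.line_to([c[0],c[1],.036],v=.08)
manip.gripper_to(.0,40); s=manip.read_state(); print("grip",s["grip_width"],s["finger_force"],s["position"])
x,y=s["position"][:2]
manip.line_to([x,y,.07],v=.1)
P=W(j,[(0,.172,0)])[0]
manip.line_to([P[0],P[1],.07],v=.12,rotation=R(j[2]+a))
manip.line_to([P[0],P[1],.033+.0165],v=.08)
s=manip.read_state();print(P,s["position"],s["grip_width"],s["time"],s["ft_force"])
im={}
for n in("top","side"):cv2.imwrite(f"pics/{n}1.png",get_image(n)[:,:,::-1])
A=cv2.imread("pics/top1.png")[200:300,215:345];A=cv2.resize(A,None,fx=6,fy=6,interpolation=cv2.INTER_CUBIC)
for i in range(0,130,10):cv2.putText(A,str(215+i),(i*6,10),0,.35,(0,255,255),1)
for i in range(10,100,10):cv2.putText(A,str(200+i),(0,i*6+4),0,.35,(0,255,255),1)
cv2.imwrite("pics/ins.png",A)
```

```text
0 [-0.8979  0.6762  0.1963  1.7593 -0.1853  0.724  -0.5989] [-0.6486  0.7622  0.1824  1.791  -0.2211  0.6082 -0.4955]
3.141592653589793 [-0.45    0.701  -0.4656  1.7336  0.4131  0.8057  2.0359] [-0.2552  0.7757 -0.3963  1.7685  0.4407  0.6863  2.0843]
half 0
grip 0.009127836838585549 39.90431785583496 [0.4783 0.3769 0.0365]
[0.5425 0.2279 0.    ] [0.5422 0.2278 0.0488] 0.009392214235093094 7.05 [ 0.1106 -0.0772 -0.8741]
```

View pics/ins.png

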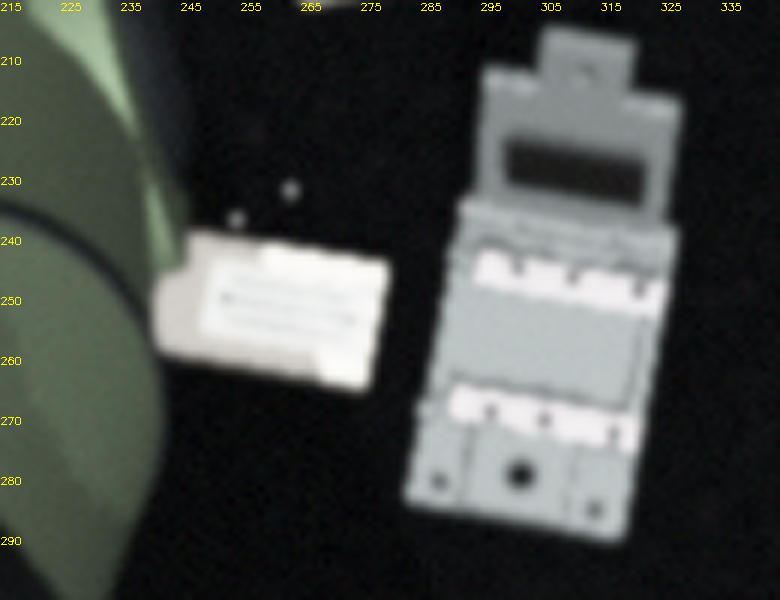

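The carrier is held level before the mouth: its front edge runs crop (388,260) to (368,388) and the lip strips run from (475,282) and (455,382). Its yaw looks about 0.03 rad off the slot, so I'll measure the edges with sub-pixel accuracy.

```bash
cat > edge.py <<'E'
from h import *
np.set_printoptions(precision=4,suppress=True)
def cross(g,p,d,n=6):  # strongest gradient along d around p, centroid subpixel
    t=np.arange(-n,n+.01,.1);q=np.float32(p)[None]+t[:,None]*np.float32(d)
    v=cv2.remap(g,q[:,0].reshape(-1,1),q[:,1].reshape(-1,1),cv2.INTER_LINEAR).ravel()
    e=np.gradient(v);i=np.argmax(abs(e));sl=slice(max(0,i-10),i+11);w=abs(e[sl]);return q[sl].T@w/w.sum()
def edge(g,a,b,z,n=15,r=3,ax=None):
    a,b=np.float64(a),np.float64(b);u=(b-a)/np.linalg.norm(b-a);d=np.array([-u[1],u[0]])
    P=pix2w([cross(g,a+(b-a)*s,d,r) for s in np.linspace(.1,.9,n)],"top",[z]*n)[:,:2]
    l=cv2.fitLine(np.float32(P),cv2.DIST_HUBER,0,.001,.001).ravel().astype(float);v=l[:2];
    yaw=np.arctan2(v[1],v[0]); return yaw,l[2:],np.std((P-l[2:])@[-v[1],v[0]])
o=lambda x,y:(215+x/6-.4,200+y/6-.4)
E
python3 - <<'E'
from edge import *
g=cv2.cvtColor(cv2.imread("pics/top1.png"),cv2.COLOR_BGR2GRAY).astype(np.float32)
E={"front":(o(410,502),o(620,538),0),"left":(o(455,250),o(410,480),.025),"right":(o(672,260),o(628,520),.025),
"lipR":(o(480,282),o(655,318),.024),"lipF":(o(458,382),o(635,422),.024),"lipR_out":(o(480,250),o(660,285),.024),"lipF_out":(o(450,418),o(635,455),.024),
"cR":(o(270,242),o(385,260),.019),"cF":(o(165,354),o(365,388),.019),"cEnd":(o(387,265),o(370,383),.019)}
for k,(a,b,z) in E.items():
    y,p,s=edge(g,a,b,z)
    if k in("left","right","cEnd"): yw=(y+np.pi/2)%np.pi-np.pi/2
    else: yw=(y)%np.pi-np.pi/2
    th=-.165; print(k,"yaw",round(yw,4),"pt",p,"jig-x coord",round((p-[.5148,.0582])@[np.cos(th),np.sin(th)],4),"jig-y",round((p-[.5148,.0582])@[-np.sin(th),np.cos(th)],4),"sd",round(s,5))
E
```

```text
Traceback (most recent call last):
  File "edge.py", line 9, in edge
    P=pix2w([cross(g,a+(b-a)*s,d,r) for s in np.linspace(.1,.9,n)],"top",[z]*n)[:,:2]
             ~~~~~^^^^^^^^^^^^^^^^^
  File "edge.py", line 5, in cross
    v=cv2.remap(g,q[:,0].reshape(-1,1),q[:,1].reshape(-1,1),cv2.INTER_LINEAR).ravel()
      ~~~~~~~~~^^^^^^^^^^^^^^^^^^^^^^^^^^^^^^^^^^^^^^^^^^^^^^^^^^^^^^^^^^^^^^
cv2.error: OpenCV(4.12.0) /io/opencv/modules/imgproc/src/imgwarp.cpp:1821: error: (-215:Assertion failed) ((map1.type() == CV_32FC2 || map1.type() == CV_16SC2) && map2.empty()) || (map1.type() == CV_32FC1 && map2.type() == CV_32FC1) in function 'remap'
```

```bash
sed -i 's/q=np.float32(p)\[None\]+t\[:,None\]\*np.float32(d)/q=(np.array(p)[None]+t[:,None]*np.array(d)).astype(np.float32)/' edge.py
python3 - <<'E'
from edge import *
g=cv2.cvtColor(cv2.imread("pics/top1.png"),cv2.COLOR_BGR2GRAY).astype(np.float32)
E={"front":(o(410,502),o(620,538),0),"left":(o(455,250),o(410,480),.025),"right":(o(672,260),o(628,520),.025),
"lipR":(o(480,282),o(655,318),.024),"lipF":(o(458,382),o(635,422),.024),"lipR_out":(o(480,250),o(660,285),.024),"lipF_out":(o(450,418),o(635,455),.024),
"cR":(o(270,242),o(385,260),.019),"cF":(o(165,354),o(365,388),.019),"cEnd":(o(387,265),o(370,383),.019)}
for k,(a,b,z) in E.items():
    y,p,s=edge(g,a,b,z)
    if k in("left","right","cEnd"): yw=(y+np.pi/2)%np.pi-np.pi/2
    else: yw=(y)%np.pi-np.pi/2
    th=-.165; print(k,"yaw",round(yw,4),"pt",p,"jig-x coord",round((p-[.5148,.0582])@[np.cos(th),np.sin(th)],4),"jig-y",round((p-[.5148,.0582])@[-np.sin(th),np.cos(th)],4),"sd",round(s,5))
E
```

```text
front yaw -0.166 pt [0.4477 0.0707] jig-x coord -0.0683 jig-y 0.0013 sd 0.00091
left yaw -0.1625 pt [0.5082 0.1039] jig-x coord -0.014 jig-y 0.044 sd 0.00051
right yaw -0.161 pt [0.4967 0.0152] jig-x coord -0.0108 jig-y -0.0454 sd 0.00033
lipR yaw -0.1612 pt [0.5356 0.051 ] jig-x coord 0.0217 jig-y -0.0037 sd 0.00313
lipF yaw -0.1568 pt [0.4926 0.0502] jig-x coord -0.0206 jig-y -0.0115 sd 0.00037
lipR_out yaw -0.1324 pt [0.5485 0.0504] jig-x coord 0.0345 jig-y -0.0022 sd 0.00302
lipF_out yaw -0.1557 pt [0.4799 0.0572] jig-x coord -0.0343 jig-y -0.0067 sd 0.00229
cR yaw -0.1368 pt [0.5542 0.1469] jig-x coord 0.0243 jig-y 0.094 sd 0.00047
cF yaw -0.1596 pt [0.5042 0.1727] jig-x coord -0.0293 jig-y 0.1112 sd 0.00071
cEnd yaw -0.1634 pt [0.5246 0.125 ] jig-x coord -0.0013 jig-y 0.0675 sd 0.00039
```

Run:
```python
from h import *
np.set_printoptions(precision=4,suppress=True)
j=(.5148,.0582,-.162)
def loc(p):
    c,s=np.cos(j[2]),np.sin(j[2]);d=np.array(p[:2])-j[:2];return np.array([c*d[0]+s*d[1],-s*d[0]+c*d[1],p[2]])
s=manip.read_state();Rr=s["tcp_rot"]
def go(x,y,z,**k):
    r=manip.line_to(W(j,[(x,y,z)])[0],**k);s=manip.read_state();print(y,r,loc(s["position"]),s["ft_force"],s["ft_torque"],s["grip_width"]);return r
go(.0013,.172,.0502,v=.05)
for y in(.150,.135,.115,.09,.072):
    if go(.0013,y,.0502,v=.05,threshold=15): break
cv2.imwrite("pics/top2.png",get_image("top")[:,:,::-1])
print(manip.read_state()["time"])
```

```text
0.172 False [0.0016 0.1721 0.0505] [ 0.181   1.1017 -0.8156] [ 0.064  -0.0134  0.02  ] 0.009492519859209424
0.15 False [0.0014 0.15   0.0503] [ 0.4608  0.0137 -1.2653] [ 0.0115 -0.0404 -0.0484] 0.009566437165263484
0.135 False [0.0014 0.1348 0.0503] [ 0.2765  0.4508 -0.7197] [ 0.0577  0.0031 -0.0481] 0.009370150531806011
0.115 False [0.0014 0.1149 0.0502] [ 0.3326 -0.0019 -1.3318] [ 0.0618 -0.0423 -0.0127] 0.00908714123133092
0.09 False [0.0014 0.09   0.0502] [ 0.3964 -0.582  -1.6957] [ 0.0214 -0.0521 -0.0505] 0.009408486482648947
0.072 False [0.0013 0.0717 0.0502] [ 0.1415 -0.1982 -1.9235] [-0.0515 -0.0318 -0.0015] 0.00928663072066276
10.2
```

Run:
```python
from h import *
np.set_printoptions(precision=4,suppress=True)
j=(.5148,.0582,-.162)
def loc(p):
    c,s=np.cos(j[2]),np.sin(j[2]);d=np.array(p[:2])-j[:2];return np.array([c*d[0]+s*d[1],-s*d[0]+c*d[1],p[2]])
r=manip.line_to(W(j,[(.0013,.055,.0502)])[0],v=.02,threshold=12)
s=manip.read_state();l=loc(s["position"]);print(r,l,s["ft_force"])
r=manip.line_to(W(j,[(l[0],l[1],.0475)])[0],v=.02,threshold=8);s=manip.read_state();print(r,loc(s["position"]),s["ft_force"])
manip.gripper_to(.045);manip.pause(.1)
p=s["position"]
manip.line_to([p[0],p[1],.15],v=.2)
for n in("top","side"):cv2.imwrite(f"pics/{n}3.png",get_image(n)[:,:,::-1])
A=cv2.imread("pics/top3.png")[200:300,255:335];B=cv2.imread("pics/side3.png")[195:275,265:375]
C=np.zeros((600,800,3),np.uint8);A=cv2.resize(A,None,fx=4,fy=4,interpolation=2);B=cv2.resize(B,None,fx=4,fy=4,interpolation=2)
C[:400,:320]=A;C[:320,330:770]=B;cv2.imwrite("pics/c3.png",C[:400])
print(manip.read_state()["time"])
```

```text
True [0.0016 0.0641 0.0502] [ 1.2647  2.9721 -0.1384]
True [0.0018 0.0645 0.0479] [-1.0938 -0.037   7.9365]
12.225
```

View pics/c3.png

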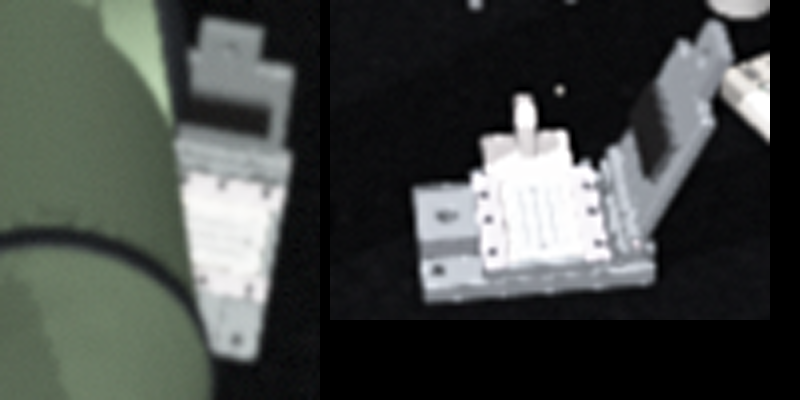

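The carrier is home: the end stop was felt at y = 64.1 mm and the floor at the expected height, and the side crop shows the tab upright at the mouth. Next the lid.

Run:
```python
from h import *
np.set_printoptions(precision=4,suppress=True)
j=(.5148,.0582,-.162)
P=W(j,[(.155,0,.27),(.155,0,.115),(.03,0,.115),(.03,0,.27)])
best=None
for a in(np.pi/2,-np.pi/2):
    q=[kin.solve_ik(p,R(j[2]+a)) for p in P]; print(a,q[0],q[2])
    if all(x is not None for x in q):
        m=max(abs(x[6]) for x in q)
        if best is None or m<best[0]: best=(m,a)
a=best[1]
s=manip.read_state();p=s["position"]
manip.gripper_to(0)
manip.line_to([p[0],p[1],.27],v=.25)
manip.goto(P[0],R(j[2]+a))
manip.line_to(P[1],v=.15)
print(manip.read_state()["ft_force"])
r=manip.line_to(P[2],v=.08,threshold=25);s=manip.read_state();print(r,s["position"],P[2],s["ft_force"],s["time"])
manip.line_to(P[3],v=.2)
cv2.imwrite("pics/side4.png",get_image("side")[:,:,::-1])
d=recognise("lid","side");print([(x["position"],x["p"]) for x in d],manip.read_state()["time"])
```

```text
1.5707963267948966 [-0.0165  0.5858 -0.1943  1.4513  0.1191  1.116   1.1773] [-0.0477  0.601  -0.2176  1.9111  0.2029  0.6506  1.0185]
-1.5707963267948966 [-0.5525  0.6844  0.7067  1.484  -0.4673  1.1464 -1.496 ] [-0.6133  0.6876  0.5861  1.9407 -0.5856  0.6882 -1.3986]
[0.6447 0.0731 0.0841]
False [0.5446 0.0533 0.1149] [0.5444 0.0534 0.115 ] [-0.5949 -0.7544 -0.4489] 17.7417
[([0.5165, 0.054, 0.0412], 0.87), ([0.4958, -0.3202, 0.0095], 0.75)] 18.7667
```

The lid is down (middle of its face at z ≈ 41 mm, as for about 0.08 rad). Now the collared pin.

Run:
```python
from h import *
np.set_printoptions(precision=4,suppress=True)
j=(.5148,.0582,-.162)
x,y=.509,-.191
H=W(j,[(-.0505,.0002,0)])[0]
print(kin.solve_ik([x,y,.07],R(j[2])),kin.solve_ik([H[0],H[1],.07],R(j[2])))
manip.gripper_to(.04)
manip.goto([x,y,.15],R(j[2]))
r=manip.line_to([x,y,.0705],v=.08,threshold=15)
f0=manip.read_state();print(r,f0["position"],f0["ft_force"])
manip.gripper_to(0,60);s=manip.read_state();print("grip",s["grip_width"],s["finger_force"],s["position"],s["ft_force"],s["ft_torque"]-f0["ft_torque"])
manip.line_to([x,y,.17],v=.1);s=manip.read_state();print(s["grip_width"],s["ft_force"])
manip.line_to([H[0],H[1],.17],v=.15)
manip.line_to([H[0],H[1],.116],v=.08)
s=manip.read_state();print(H,s["position"],s["ft_force"],s["grip_width"],s["time"])
for n in("top","side"):cv2.imwrite(f"pics/{n}5.png",get_image(n)[:,:,::-1])
A=cv2.imread("pics/top5.png")[220:300,265:335];B=cv2.imread("pics/side5.png")[190:280,265:355]
C=np.zeros((540,800,3),np.uint8);A=cv2.resize(A,None,fx=3,fy=3,interpolation=2);B=cv2.resize(B,None,fx=6,fy=6,interpolation=2)
C[:240,:210]=A;C[:540,220:760]=B;cv2.imwrite("pics/c5.png",C)
```

```text
[ 0.1021  0.6837  0.2058  1.9526 -0.2581  0.5303  0.3245] [-0.3858  0.607   0.1547  2.1392 -0.2223  0.41   -0.2159]
False [ 0.5093 -0.1911  0.0709] [ 0.134  -0.1296 -0.7519]
grip 0.014692465808593447 58.367688059806824 [ 0.5092 -0.191   0.071 ] [-0.9689  0.139   6.7715] [ 0.0615  0.3013 -0.0416]
0.014562669049610526 [ 0.3589  0.3398 -1.2053]
[0.465  0.0665 0.    ] [0.4652 0.0665 0.1163] [-0.5927 -0.5271 -0.0351] 0.014290910254323249 25.6417
```

View pics/c5.png

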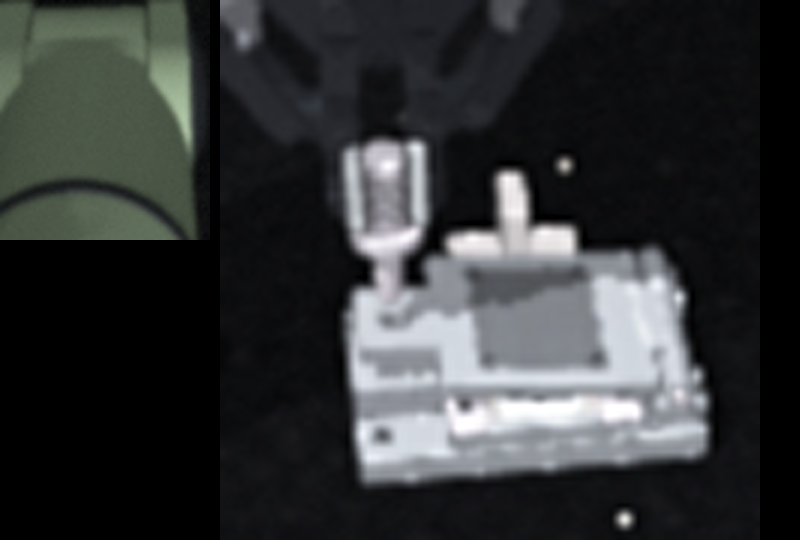

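The side crop shows the collared pin upright in the jaws with its tip at crop (393,300). The lid's hole is just below it at about (395,318). I'll check the offset numerically, then lower in force-guarded steps.

Run:
```python
from h import *
np.set_printoptions(precision=4,suppress=True)
j=(.5148,.0582,-.162)
s=manip.read_state();p=s["position"]
print("tip px pred",proj([[p[0],p[1],p[2]-.0645]],"side"),"seen 293.4,239.6; vision tip",pix2w([(293.4,239.6)],"side",[p[2]-.0645]),"hole",pix2w([(293.8,242.6)],"side",[.042]))
for z in(.108,.102,.096,.090,.084):
    r=manip.line_to([p[0],p[1],z],v=.03,threshold=6);s=manip.read_state();print(z,r,s["position"],s["ft_force"],s["ft_torque"],s["grip_width"])
    if r: break
cv2.imwrite("pics/side6.png",get_image("side")[:,:,::-1]);print(s["time"])
B=cv2.imread("pics/side6.png")[190:280,265:355];cv2.imwrite("pics/c6.png",cv2.resize(B,None,fx=6,fy=6,interpolation=2))
```

```text
tip px pred [[292.905  239.1491]] seen 293.4,239.6; vision tip [[0.4659 0.0648 0.0519]] hole [[0.4668 0.066  0.042 ]]
0.108 False [0.4652 0.0665 0.1078] [-0.8121 -0.2408 -0.5731] [-0.0166 -0.0394  0.0677] 0.014634182654069645
0.102 False [0.4654 0.0666 0.1019] [ 0.8747  0.7189 -1.0447] [-0.0645 -0.4155  0.0087] 0.014469942661535715
0.096 False [0.4653 0.0666 0.0959] [ 2.9482 -0.9662  0.0337] [-0.0807 -0.4981 -0.0284] 0.014573042955984968
0.09 False [0.4653 0.0666 0.0898] [ 2.6273 -1.2879 -0.3738] [-0.0906 -0.5224  0.0309] 0.014293465638957205
0.084 False [0.4652 0.0666 0.0838] [ 2.1347 -1.3967  0.6004] [-0.0776 -0.5254 -0.0476] 0.014298223539415244
27.5583
```

View pics/c6.png

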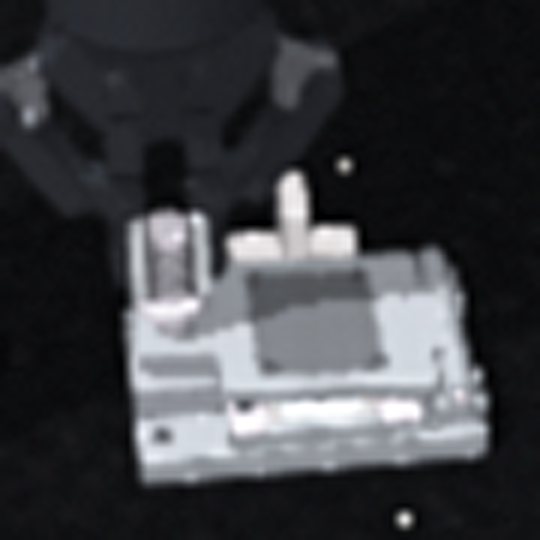

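The pin has gone through the lid into the base (tip about 7 mm deep, forces small). I'll press it fully home.

Run:
```python
from h import *
np.set_printoptions(precision=4,suppress=True)
s=manip.read_state();p=s["position"]+np.array([.0008,-.0003,0])
manip.gripper_to(0,100)
manip.line_to([p[0],p[1],.082],v=.03)
r=manip.line_to([p[0],p[1],.060],v=.02,threshold=22);s=manip.read_state();print(r,s["position"],s["ft_force"],s["ft_torque"],s["grip_width"])
manip.pause(.5);s=manip.read_state();print(s["position"],s["ft_force"],s["grip_width"],s["finger_force"],s["time"])
cv2.imwrite("pics/side7.png",get_image("side")[:,:,::-1])
B=cv2.imread("pics/side7.png")[190:280,265:355];cv2.imwrite("pics/c7.png",cv2.resize(B,None,fx=6,fy=6,interpolation=2))
```

```text
True [0.4659 0.0664 0.0688] [-5.2197  0.1326 25.5066] [-0.0585  1.157   0.0111] 0.013634498487643976
[0.4659 0.0663 0.0689] [-5.2697 -0.3221 24.4764] 0.013517735790032797 101.24521136283875 29.2917
```

View pics/c7.png

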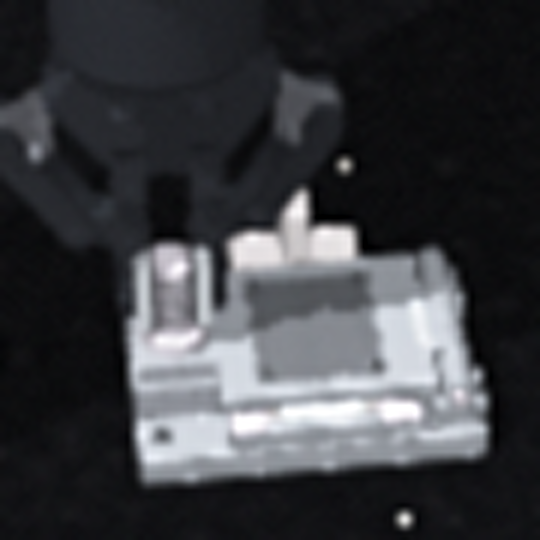

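The tip is at 68.8 − 65.0 ≈ 4 mm above the bench, which is 22 mm below the hole's mouth, so the pin is seated. The collar lies flat on the lid (crop (173,338)) with a steady 24 N push.

```bash
python3 -c "
from rig import manip
print(manip.finish_job())"
```

```text
the job is handed in; nothing more can be done
None
```

I handed the job in at about 29 s of the 72 s allowed: the carrier is home, the lid is pressed shut, and the collared pin is seated about 22 mm deep, still gripped and pressed down with about 24 N; no verdict came back.

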